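# Free the ratchet pawl and push the hold-down arm onto the detector cell

### The job

On the hold-down fixture beside the gas analyser, press the red thumb pad of the ratchet pawl down to its stop so that the pawl swings free of the teeth and stays free; then push the blue arm down by its black cross-bar, past the teeth, until its foot rests on top of the aluminium cell. Only press and push: never force the arm against the engaged pawl, do not raise the arm, leave the cell standing in its black nest, and leave the other things on the bench where they are.

Things in the scene. Friction and masses are not known exactly. Their poses are not given: they have to be found in the camera images.
- fixture: hold-down fixture, fixed to the bench: white base plate 130 x 270 x 15 mm with aluminium hinge cheeks (44 mm over both, tops 140 mm above the bench). Origin on the bench; its z is up, its y axis points level the way the arm reaches (from the pawl towards the cross-bar), its x axis is parallel to the hinge pins. In its frame (mm): plate from y -145 to y 125, arm hinge at (0, -60, 125), pawl pivot at (0, -102, 80), cell nest at (0, 55).
- clamp_arm (a joint): angle of the blue arm above level, rad: 0 = level, its foot resting on the cell; it starts raised at 0.67 to 0.81; growing = raised. It turns about clamp_hinge, stays where it is left (stiff hinge, about 1 to 3 N down at the cross-bar moves it when the pawl is free). With the pawl engaged the next tooth stops it after about 0.15 rad of lowering or less.
- pawl (a joint): angle of the brass ratchet pawl, rad: 0 to 0.05 = engaged in the teeth, free of them above 0.2, stop at 0.42. Grows as the red pad is pressed down, turns about pawl_pivot and stays where it is left (stiff; about 4 N on the pad moves it).
- clamp_hinge (a point): centre of the arm's hinge pin, 125 mm above the bench, fixed in the fixture; axis along the fixture's x. It is also the centre of the steel toothed wheel, 100 mm across the teeth.
- tbar_center (a point): centre of the black cross-bar at the end of the blue arm: a round bar, 24 mm in diameter, 80 mm long along the fixture's x. 170 mm from the hinge in the line of the arm, so at arm angle a it is 170*cos(a) mm along fixture y from the hinge and 170*sin(a) mm above it; about 125 mm above the bench when the arm is down. The foot, 26 mm in diameter, hangs 35 mm below the arm, 115 mm from the hinge.
- pawl_pivot (a point): centre of the pawl's pivot pin, 80 mm above the bench, fixed in the fixture; axis along the fixture's x.
- pawl_pad_top (a point): centre of the top face of the red thumb pad (36 x 36 x 10 mm) on the pawl's tail. At pawl angle 0 it is level, 75 mm from the pivot towards fixture -y and 10 mm above the pivot; it swings down about the pivot, by 29 mm at the stop, where it is 65 mm from the pivot along -y.
- nest (a point): fixed point on the fixture where the centre of the cell belongs, on the axis of the black nest ring (61 mm bore, 14 mm deep) and 52.5 mm above the bench
- cell_center (a point): centre of the loose aluminium detector cell with a green band, a cylinder 56 mm in diameter and 75 mm tall, standing in the nest; its z axis points along the cylinder. The foot comes to rest on its top; the cell itself needs no handling.
- spare_cell_center (a point): bystander: centre of a like cell with a black band, 56 mm in diameter, 75 mm tall, standing on the bench
- canister_center (a point): bystander: centre of a white filter canister, 60 mm in diameter, 120 mm tall, standing on the bench
- fitting_center (a point): bystander: centre of a brass fitting, 34 mm in diameter, 34 mm tall
- vial_center (a point): bystander: centre of an amber vial with a black cap, 38 mm in diameter, 65 mm tall
- stopper_center (a point): bystander: centre of a black rubber stopper, 40 mm in diameter, 26 mm tall
- driver_grip (a point): bystander: handle of a screwdriver lying on the bench, 170 mm long, orange handle
There are look-alikes about, which are no part of the job. Leave any brown look-alike of the part that bears cell_center alone.

How it is judged:
On the way, in this order (a step that is already met when the one before it is completed fails the run):
1. the pawl is pressed free of the teeth while the arm is still up (value of joint pawl above 0.2 rad and value of joint clamp_arm above 0.45 rad), for 0.2 s.
2. the arm is pushed down past its teeth onto the cell (value of joint clamp_arm below 0.03 rad and value of joint pawl above 0.2 rad), for 0.2 s.
At the end, for the whole second after the job is handed in: The arm lies within 0.03 rad of level, its foot on the cell, and is at rest; the pawl is still free (above 0.2 rad); the cell stands upright (within 0.1 rad) within 8 mm of its place in the nest (all of step 2 and velocity of joint clamp_arm between -0.05 and 0.05 rad/s and distance between cell_center and nest below 0.008 m and angle between cell_center's own z axis and vertical below 0.1 rad); the robot touches nothing.
It fails at once if the arm is forced (over 30 N) against the engaged pawl (value of joint pawl below 0.15 rad and contact force between the fingers and clamp_arm above 30 N).
It fails at once if the arm is raised instead of pushed down (above 0.9 rad) (value of joint clamp_arm above 0.9 rad).
It fails at once if the cell is lifted, pulled or tipped out of its nest (12 mm, 0.2 rad) (distance between cell_center and nest above 0.012 m or angle between cell_center's own z axis and vertical above 0.2 rad).
It fails at once if another thing on the bench is moved by more than 30 mm (distance of any of spare_cell_center, canister_center, fitting_center, vial_center, stopper_center, driver_grip from where it was at the start of the episode above 0.03 m).
It also fails if it takes over 51 s, if anything falls off the work surface, if the arm or the gripper's body presses on something with over 40 N, if the wrist force passes 120 N, or if a joint passes its speed limit or range.

### The arm

A 6-joint arm with a two-finger parallel gripper is mounted at the origin on the work surface. World frame = base frame: x ahead of the robot, y to its left, z up, the work surface at z = 0. Lengths are in m, angles in rad, forces in N, time in s.
With the tool pointing down it reaches from about 0.3 to 0.875 m from the base axis. Payload 6.4 kg.
Tool frame: the origin (TCP) lies between the finger pads; the fingertips stand 19 mm ahead of it and the grasp point (between the pads) is the TCP; z points along the fingers, y is the direction in which the jaws open and shut (so a half turn about z gives the same grasp; the last joint's range is limited). The gripper opens to 85 mm and grips with 20 to 120 N. Pads are 22 mm wide; open, the fingers measure 114 mm over their backs; the gripper's body (76 mm by 85 mm) begins 54 mm behind the grasp point. The pads swing forward as they close: fully open they stand 13 mm farther back than shut.
Start: joints at [-1.489, 0.181, 1.607, -0, 1.354, -0.206], TCP at [0.163, -0.551, 0.25] pointing down, gripper open.
Joint ranges: [-2.99, 2.99], [-0.89, 2.07], [0.3, 2.58], [-1.14, 4.28], [0, 2.63], [-3.12, 3.12]. Speed limits (rad/s): [2.57, 2.57, 3.01, 3.14, 3.14, 3.14].

### API

Orientations are given as a unit quaternion [w, x, y, z].
In Python, from bench import * gives the robot as it stands.
- The arm moves only by the tool apply_moves, never from a script. Its argument "moves" is a list that holds one entry, the list of rows, each a list of 7 numbers: the shift along the tool's x, y, z in cm, then the turn, a rotation vector about the tool's x, y, z in rad, then the opening, from 0 (shut) to 1 (fully open). A call has 1 to 8 rows; each row is the pose to reach, as a shift and turn from the pose commanded when the call began, along the tool's axes at that moment; what a row does not reach only later rows make up. A row lasts 1/10 s, in which the tool goes at most 50 mm and 8.59 degrees, less where a joint would pass 70% of its speed; a pose out of reach is approached as far as the arm can. A call with a gripper value outside its range is refused whole. The fingers move at their own pace and stop on an object; the grip force is fixed at half the most. Time passes only in rows, so rows that repeat a pose let the fingers close. It gives the time, the measured TCP pose, the force and the opening at its end, in the units of the state.
- get_obs(): the state, without advancing time (a new reading comes with each control period).
- camera(name): name is "side" or "top"; returns the picture (420x560x3 uint8, red, green, blue); there is no depth.
- get_calibration(name): a dict with "vertical_fov" (degrees; the focal length in pixels is half the picture's height over the tangent of half this angle, whatever the lens; pixels are square), "cx", "cy" (the principal point, pixels), "R" (3x3) and "t" (3): a world point X has camera coordinates R X + t. Camera axes: x right, y down, z forward; pixel columns grow to the right and rows downward; lengths in m; the calibration is good to about 2 mm. A picture is of the moment at which its call begins. get_calibration takes no time and is no camera call.
- hand_in(): hands the job in, once; it reports no verdict.
The state is a dict: "time_s": time; "q": joint angles; "dq": joint speeds; "joint_efforts": joint torques, N m; "eef_pos": TCP position; "eef_rot": TCP orientation; "wrist_force": force on the tool from outside, world axes, zero at the start; "torque": the same for the moment, N m; "opening": opening from 0.0 (shut) to 1.0 (fully open).
Only numpy, scipy, OpenCV 4.12 (cv2) and the standard library are available. Lean on these libraries where they do the work, as an engineer would, in place of code of your own. Each camera call takes 0.05 s, during which the arm holds its last target. There are 200 camera calls.

## Working session

There is one attempt and no reset: what is moved stays moved. The work goes in short steps, Python scripts to look and compute and a tool call to move; the robot and the scene stay as the last step left them, time stands still between calls to the robot, and variables do not carry over. Pictures are saved under pics/ and viewed, about 8 in all and at most 12, crops included, and the job is handed in when it is done.

Besides the shell and the picture viewer there is one more tool, called after ">>>" as name(argument=value, ...), one argument or row to a line, values as JSON. apply_moves: Moves the arm, as the interface text tells. Its arguments: {"type":"object","properties":{"moves":{"type":"array","items":{"type":"array","items":{"type":"array","items":{"type":"number"}}}}},"required":["moves"]}

```bash
mkdir -p pics; python3 - <<'E'
from bench import *
import cv2
o=get_obs();print(o)
for n in("side","top"):
    c=get_calibration(n);print(n,c)
    cv2.imwrite(f"pics/{n}0.png",cv2.cvtColor(camera(n),cv2.COLOR_RGB2BGR))
E
```

```text
{'time_s': 0.0, 'q': array([-1.48927917e+00,  1.81544694e-01,  1.60799205e+00,  3.93235799e-08,
        1.35377017e+00, -2.06278301e-01]), 'dq': array([ 1.21260780e-04,  9.24690747e-05, -5.70211245e-04, -5.74549002e-04,
       -2.20452886e-03,  7.57573748e-04]), 'joint_efforts': array([-1.36809426e-04, -4.44873655e+01, -3.51342165e+01, -3.00926122e-04,
        9.02534433e-03,  1.01703998e-05]), 'eef_pos': array([ 0.16319431, -0.55082998,  0.24938977]), 'eef_rot': array([-8.55463242e-04,  9.89664211e-01,  1.43401582e-01,  5.34528473e-05]), 'wrist_force': array([ 0.23437294, -0.02053921,  0.09396552]), 'torque': array([ 0.01770562, -0.00247874,  0.01168348]), 'opening': 0.99930550159825}
side {'vertical_fov': 57.35600325160035, 'cx': 281.6964635748418, 'cy': 205.50084905798795, 'R': array([[ 0.97615105, -0.21674779,  0.01222779],
       [-0.14360885, -0.68694909, -0.71237451],
       [ 0.16280547,  0.69362911, -0.70169298]]), 't': array([-0.54488163,  0.17957534,  0.72775351])}
top {'vertical_fov': 52.11198664084115, 'cx': 275.12163126338834, 'cy': 214.95178608909947, 'R': array([[-0.01344686, -0.999863  , -0.00965257],
       [-0.9926799 ,  0.01450776, -0.11990053],
       [ 0.12002414,  0.00796963, -0.99273898]]), 't': array([0.05989557, 0.53955375, 0.79646463])}
```

View pics/side0.png

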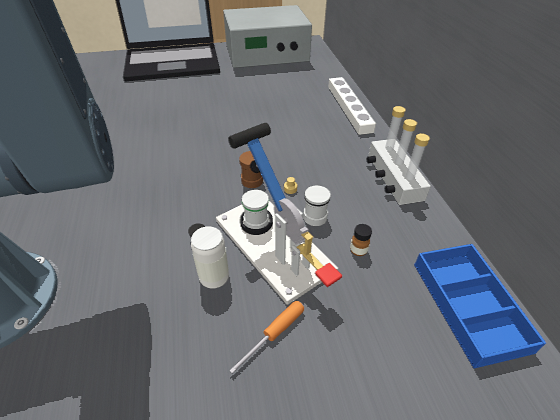

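View pics/top0.png

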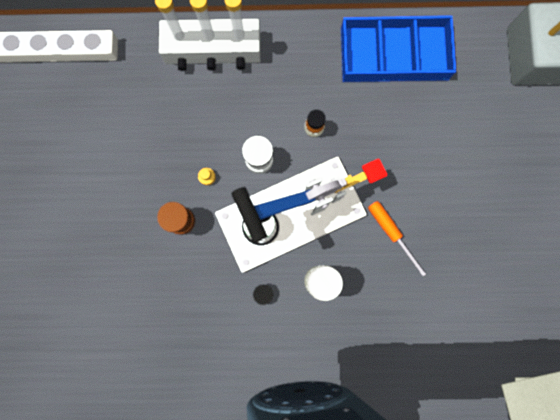

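The side view shows the fixture: red pad at (329,273), cross-bar at (250,135), green-band cell in its nest at (256,212). In the top view the pad is at (374,171) and the cross-bar at (249,213). Look-alikes:
- **Other black things:** stopper at top (263,294), vial cap at top (316,119).
- **Other cells:** brown cell at top (175,218), spare cell at top (258,153).
- **Other red or orange thing:** driver handle at top (385,222).

I choose the red square on the brass tail and the black bar on the blue arm.

```bash
cat > h.py <<'E'
from bench import *
import cv2, numpy as np
def K(n):
    c=get_calibration(n);f=210/np.tan(np.radians(c["vertical_fov"])/2)
    return np.array([[f,0,c["cx"]],[0,f,c["cy"]],[0,0,1]]),c["R"],np.array(c["t"])
def ray(n,p):
    k,R,t=K(n);d=R.T@np.linalg.inv(k)@np.array([p[0],p[1],1]);return -R.T@t,d/np.linalg.norm(d)
def onplane(n,p,z):
    o,d=ray(n,p);return o+d*(z-o[2])/d[2]
def tri(a,b):
    (o1,d1),(o2,d2)=ray("side",a),ray("top",b)
    s=np.linalg.lstsq(np.c_[d1,-d2],o2-o1,rcond=None)[0]
    p,q=o1+s[0]*d1,o2+s[1]*d2;return (p+q)/2,np.linalg.norm(p-q)
def proj(n,X):
    k,R,t=K(n);v=k@(R@np.asarray(X)+t);return v[:2]/v[2]
def blob(m,near):
    n,l,s,c=cv2.connectedComponentsWithStats(m.astype(np.uint8))
    i=min((i for i in range(1,n) if s[i,4]>30),key=lambda i:np.hypot(*(c[i]-near)))
    return c[i],s[i,4],cv2.minAreaRect(np.argwhere(l==i)[:,::-1].astype(np.float32)),l==i
def shot(n,name):
    im=camera(n);cv2.imwrite(f"pics/{name}.png",im[:,:,::-1]);return im
E
python3 - <<'E'
from h import *
S=cv2.imread("pics/side0.png")[:,:,::-1].astype(int);T=cv2.imread("pics/top0.png")[:,:,::-1].astype(int)
red=lambda I:(I[...,0]>150)&(I[...,1]<60)&(I[...,2]<60)
blk=lambda I:I.max(2)<48
white=lambda I:I.min(2)>150
rs,rt=blob(red(S),(329,273)),blob(red(T),(374,171))
bs,bt=blob(blk(S),(250,135)),blob(blk(T),(249,213))
wt=blob(white(T),(290,215)); 
for n,b in zip("rs rt bs bt wt".split(),(rs,rt,bs,bt,wt)): print(n,b[0],b[1],b[2])
print("pad tri",tri(rs[0],rt[0]),"top plane",onplane("top",rt[2][0],.09),onplane("side",rs[2][0],.09))
print("bar tri",tri(bs[2][0],bt[2][0]))
for p in cv2.boxPoints(wt[2]): print("plate",p,onplane("top",p,.015))
a=cv2.resize(S[90:310,200:370].astype(np.uint8),None,fx=2.6,fy=2.6,interpolation=2)
b=cv2.resize(T[140:285,200:400].astype(np.uint8),None,fx=1.8,fy=1.8,interpolation=2)
b=cv2.copyMakeBorder(b,0,a.shape[0]-b.shape[0],0,0,0);cv2.imwrite("pics/c1.png",np.hstack([a,b])[:,:,::-1])
E
```

```text
Traceback (most recent call last):
  File "h.py", line 18, in blob
    i=min((i for i in range(1,n) if s[i,4]>30),key=lambda i:np.hypot(*(c[i]-near)))
ValueError: min() iterable argument is empty
```

```bash
cat > m.py <<'E'
from h import *
S=cv2.imread("pics/side0.png")[:,:,::-1].astype(int);T=cv2.imread("pics/top0.png")[:,:,::-1].astype(int)
print(S[273,329],T[171,374],S[135,250],T[213,249],T[230,300],T[250,350])
red=lambda I:(I[...,0]>130)&(I[...,1]<90)&(I[...,2]<90)&(I[...,0]-I[...,1]>90)&(abs(I[...,1]-I[...,2])<30)
blk=lambda I:I.max(2)<42
white=lambda I:I.min(2)>150
rs,rt=blob(red(S),(329,273)),blob(red(T),(374,171))
bs,bt=blob(blk(S),(250,135)),blob(blk(T),(249,213))
wt=blob(white(T),(290,215)); 
for n,b in zip("rs rt bs bt wt".split(),(rs,rt,bs,bt,wt)): print(n,b[0],b[1],b[2])
print("pad tri",tri(rs[0],rt[0]),"top plane",onplane("top",rt[2][0],.09),onplane("side",rs[2][0],.09))
print("bar tri",tri(bs[2][0],bt[2][0]))
for p in cv2.boxPoints(wt[2]): print("plate",p,onplane("top",p,.015))
a=cv2.resize(S[90:310,200:370].astype(np.uint8),None,fx=2.6,fy=2.6,interpolation=2)
b=cv2.resize(T[140:285,200:400].astype(np.uint8),None,fx=1.8,fy=1.8,interpolation=2)
b=cv2.copyMakeBorder(b,0,a.shape[0]-b.shape[0],0,0,0);cv2.imwrite("pics/c1.png",np.hstack([a,b])[:,:,::-1])
E
python3 m.py
```

```text
[242  90  84] [254  43  31] [40 39 38] [47 46 44] [254 255 254] [116 121 129]
rs [329.95061728 273.98353909] 243 ((328.5, 273.9999694824219), (19.589643478393555, 19.20553207397461), 50.19443130493164)
rt [374.4        170.45641026] 390 ((374.3000183105469, 170.59999084472656), (20.124608993530273, 19.677398681640625), 63.43495178222656)
bs [248.28571429 138.24206349] 252 ((250.02944946289062, 137.61764526367188), (11.399173736572266, 41.95866012573242), 75.96376037597656)
bt [254.24104235 216.30618893] 307 ((256.1346130371094, 214.17308044433594), (56.87368392944336, 22.161123275756836), 78.69007110595703)
wt [288.57522303 227.2270884 ] 4932 ((289.782958984375, 213.44635009765625), (67.25883483886719, 138.63841247558594), 65.224853515625)
pad tri (array([ 0.61437915, -0.13085181,  0.08437582]), np.float64(0.0019506639059175272)) top plane [ 0.6118641  -0.12922448  0.09      ] [ 0.61113195 -0.13399651  0.09      ]
bar tri (array([0.51497659, 0.07783792, 0.24558023]), np.float64(0.002293270668099196))
plate [212.75125 211.96098] [0.55024373 0.17566731 0.015     ]
plate [338.6293  153.86342] [ 0.66391816 -0.07644729  0.015     ]
plate [366.81467 214.93172] [ 0.53988979 -0.12800007  0.015     ]
plate [240.93661 273.0293 ] [0.42985618 0.12037762 0.015     ]
```

View pics/c1.png

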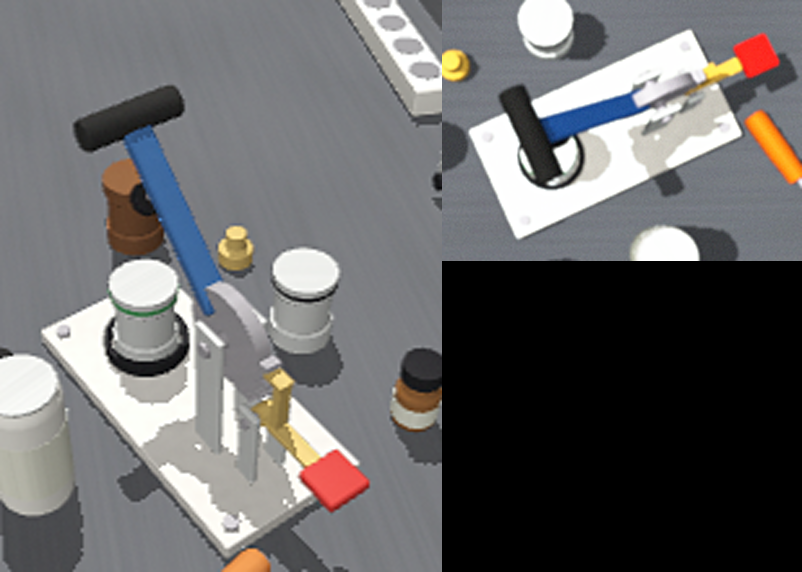

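The crop confirms it: the red pad sits on the brass pawl and the black bar on the blue arm, with the green-band cell in its nest. The brown look-alike stands on the bench behind.

```bash
cat >> h.py <<'E'
from scipy.spatial.transform import Rotation as Ro
O=np.array([.5419,.0320,0]);Y=np.array([-.409,.9125,0]);Y/=np.linalg.norm(Y);X=np.array([Y[1],-Y[0],0])
def F(x,y,z): return O+X*x+Y*y+np.array([0,0,z])
def shift(p,q=None):
    o=get_obs();q=o["eef_rot"];R=Ro.from_quat([q[1],q[2],q[3],q[0]])
    return np.round(R.inv().apply(p-o["eef_pos"])*100,2)
def inF(p): d=np.asarray(p)-O;return np.round(np.array([d@X,d@Y,d[2]])*1000,1)
E
python3 - <<'E'
from h import *
print("bar",tri((250,135.4),(249.4,214.4)),inF(tri((250,135.4),(249.4,214.4))[0]))
print("padF",inF([.613,-.131,.09]),[inF(onplane("top",(374.3,170.6),.09)),inF(onplane("side",(328.5,274),.09))])
print("shift",shift(F(0,-.176,.25)),shift(F(0,-.176,.14)))
E
```

```text
bar (array([0.51572496, 0.08760245, 0.24357905]), np.float64(0.0009257053875134893)) [ -1.1  61.4 243.6]
padF [  -1.8 -177.8   90. ] [array([  -2.1, -175.7,   90. ]), array([  -4.7, -179.8,   90. ])]
shift [ 5.52e+01 -2.77e+01  1.00e-02] [ 55.2  -27.68  11.01]
```

>>> apply_moves(
  moves=[
    [[55.2,-27.7,0,0,0,-0.13,0],[55.2,-27.7,0,0,0,-0.13,0],[55.2,-27.7,0,0,0,-0.13,0],[55.2,-27.7,0,0,0,-0.13,0],[55.2,-27.7,0,0,0,-0.13,0],[55.2,-27.7,0,0,0,-0.13,0],[55.2,-27.7,0,0,0,-0.13,0],[55.2,-27.7,0,0,0,-0.13,0]],
  ],
)

```text
time_s: 0.9
eef_pos: [0.4562, -0.2761, 0.2501]
eef_rot: [-0.0, 0.978, 0.207, -0.0]
wrist_force: [1.0, -0.9, -0.4]
opening: 0.004
```

```bash
python3 - <<'E'
from h import *
print(get_obs()["eef_pos"],shift(F(0,-.176,.25)),shift(F(0,-.176,.135)))
E
```

```text
[ 0.45615811 -0.27605577  0.25009887] [ 2.04e+01 -7.08e+00  1.00e-02] [20.4  -7.08 11.51]
```

>>> apply_moves(
  moves=[
    [[20.4,-7.1,0,0,0,0,0],[20.4,-7.1,0,0,0,0,0],[20.4,-7.1,0,0,0,0,0],[20.4,-7.1,0,0,0,0,0],[20.4,-7.1,0,0,0,0,0],[20.4,-7.1,5,0,0,0,0],[20.4,-7.1,9,0,0,0,0],[20.4,-7.1,11,0,0,0,0]],
  ],
)

```text
time_s: 1.7
eef_pos: [0.6099, -0.1293, 0.1354]
eef_rot: [-0.002, 0.978, 0.208, -0.003]
wrist_force: [-0.2, -0.7, -0.0]
opening: -0.002
```

```bash
python3 - <<'E'
from h import *
print(get_obs()["eef_pos"],shift(F(0,-.176,.135)))
I=shot("side","s1")
cv2.imwrite("pics/s1c.png",cv2.resize(I[130:310,210:390],None,fx=3,fy=3)[:,:,::-1])
E
```

```text
[ 0.60993999 -0.12925032  0.13543415] [0.39 0.1  0.04]
```

View pics/s1c.png

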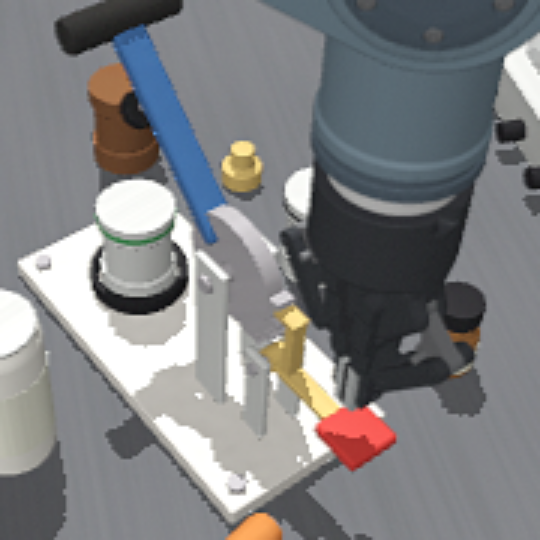

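The picture shows the closed fingertips at crop (360,400), just above the red pad at (355,435), and clear of the wheel. I'll press down stepwise.

>>> apply_moves(
  moves=[
    [[0.2,0.1,0.8,0,0,0,0],[0.2,0.1,1.6,0,0,0,0],[0.2,0.1,2.4,0,0,0,0],[0.2,0.1,2.8,0,0,0,0],[0.2,0.1,3.2,0,0,0,0],[0.2,0.1,3.2,0,0,0,0]],
  ],
)

```text
time_s: 2.35
eef_pos: [0.6148, -0.1303, 0.1081]
eef_rot: [-0.0, 0.978, 0.207, -0.0]
wrist_force: [0.4, 0.0, 0.3]
opening: 0.002
```

>>> apply_moves(
  moves=[
    [[0,0,0.5,0,0,0,0],[0,0,1.0,0,0,0,0],[0,0,1.5,0,0,0,0],[0,0,1.5,0,0,0,0]],
  ],
)

```text
time_s: 2.75
eef_pos: [0.6153, -0.1305, 0.0929]
eef_rot: [0.0, 0.978, 0.207, 0.0]
wrist_force: [0.2, 0.3, 0.7]
opening: -0.001
```

```bash
python3 - <<'E'
from h import *
I=shot("side","s2");T=shot("top","t2")
cv2.imwrite("pics/s2c.png",np.hstack([cv2.resize(I[180:310,260:390],None,fx=3,fy=3),cv2.resize(T[110:240,300:430],None,fx=3,fy=3)])[:,:,::-1])
print(proj("side",F(0,-.176,.09)),proj("side",F(0,-.167,.061)))
E
```

```text
[329.07387165 271.24482875] [324.2154732  277.37424998]
```

View pics/s2c.png

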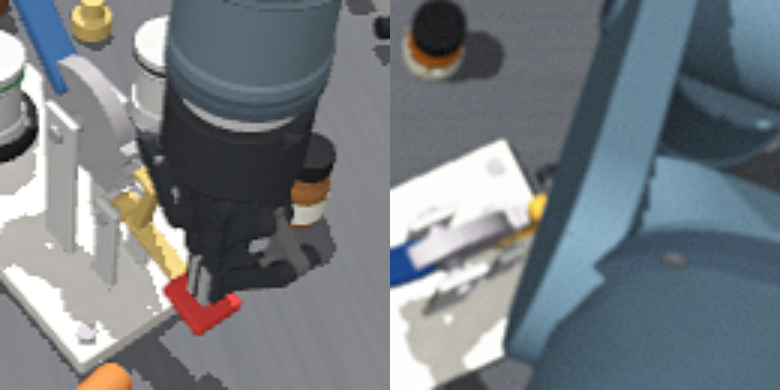

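The fingers are on the pad at crop (203,300). The pad is tilting and the pawl tooth at (130,185) is leaving the wheel, so I'll press on to the stop.

>>> apply_moves(
  moves=[
    [[0,0,0.4,0,0,0,0],[0,0,0.8,0,0,0,0],[0,0,1.1,0,0,0,0],[0,0,1.1,0,0,0,0]],
  ],
)

```text
time_s: 3.25
eef_pos: [0.6147, -0.13, 0.0816]
eef_rot: [-0.0, 0.978, 0.207, -0.0]
wrist_force: [-0.0, 0.4, 0.5]
opening: -0.001
```

>>> apply_moves(
  moves=[
    [[0,0,0.2,0,0,0,0],[0,0,0.4,0,0,0,0],[0,0,0.4,0,0,0,0]],
  ],
)

```text
time_s: 3.55
eef_pos: [0.615, -0.1304, 0.0784]
eef_rot: [0.0, 0.978, 0.207, -0.0]
wrist_force: [-2.4, 0.9, 4.6]
opening: 0.001
```

>>> apply_moves(
  moves=[
    [[0,0,0.2,0,0,0,0],[0,0,0.3,0,0,0,0],[0,0,0.3,0,0,0,0]],
  ],
)

```text
time_s: 3.85
eef_pos: [0.6153, -0.1306, 0.0775]
eef_rot: [0.0, 0.978, 0.208, 0.0]
wrist_force: [-6.5, 2.3, 17.4]
opening: 0.004
```

Stop reached: the upward reaction rose from 4.6 to 17.4 N with only 1 mm of travel. Retreating upward.

>>> apply_moves(
  moves=[
    [[0,0,-2,0,0,0,0],[0,0,-6,0,0,0,0],[0,0,-10,0,0,0,0],[0,0,-15,0,0,0,0],[0,0,-20,0,0,0,0],[0,0,-24,0,0,0,0],[0,0,-24,0,0,0,0]],
  ],
)

```text
time_s: 4.55
eef_pos: [0.6176, -0.1315, 0.3229]
eef_rot: [0.004, 0.978, 0.207, 0.005]
wrist_force: [-0.1, -0.5, 0.6]
opening: 0.003
```

```bash
python3 - <<'E'
from h import *
I=shot("side","s3")
cv2.imwrite("pics/s3c.png",cv2.resize(I[110:310,210:390],None,fx=3,fy=3)[:,:,::-1])
print(get_obs()["eef_pos"],shift(F(0,.061,.31)),shift(F(0,.066,.285)))
E
```

```text
[ 0.61639405 -0.13104766  0.31895643] [ -0.22 -24.03   0.77] [ -0.23 -24.54   3.27]
```

View pics/s3c.png

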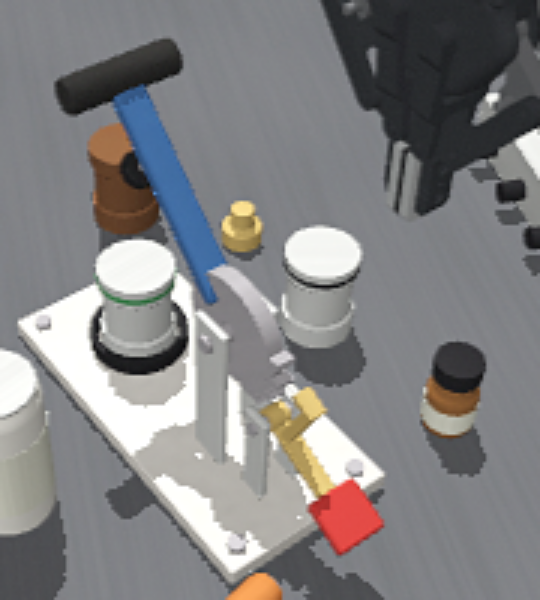

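The pawl is clear: its tail is down (pad at crop (347,517)) and its tooth at (310,410) is well away from the wheel. The arm is still up. Moving above the bar.

>>> apply_moves(
  moves=[
    [[-0.2,-4.5,0,0,0,0,0],[-0.2,-9,0,0,0,0,0],[-0.2,-14,0,0,0,0,0],[-0.2,-18,0,0,0,0,0],[-0.2,-22,0,0,0,0,0],[-0.2,-24.5,0,0,0,0,0],[-0.2,-24.5,0.8,0,0,0,0],[-0.2,-24.5,0.8,0,0,0,0]],
  ],
)

```text
time_s: 5.4
eef_pos: [0.5125, 0.093, 0.3044]
eef_rot: [-0.0, 0.978, 0.208, -0.002]
wrist_force: [0.6, -0.3, 0.0]
opening: 0.002
```

```bash
python3 - <<'E'
from h import *
p=get_obs()["eef_pos"];print(p,inF(p))
I=shot("side","s4")
cv2.imwrite("pics/s4c.png",cv2.resize(I[60:260,190:370],None,fx=3,fy=3)[:,:,::-1])
# tip path on arc: tip = bar centre + 12 mm up, slightly outward
for a in (.77,.7,.6,.5,.4,.3,.2,.1,0,-.02):
    print(a,shift(F(0,-.06+.17*np.cos(a)+.003,.125+.17*np.sin(a)+.012+.018)))
E
```

```text
[0.51252571 0.09295748 0.30444302] [ -1.9  67.6 304.4]
0.77 [0.17 0.18 3.18]
0.7 [ 0.17 -0.62  4.06]
0.6 [ 0.17 -1.64  5.42]
0.5 [ 0.17 -2.53  6.87]
0.4 [ 0.18 -3.27  8.4 ]
0.3 [ 0.18 -3.85 10.  ]
0.2 [ 0.18 -4.27 11.64]
0.1 [ 0.19 -4.52 13.32]
0 [ 0.19 -4.6  15.02]
-0.02 [ 0.2  -4.6  15.36]
```

View pics/s4c.png

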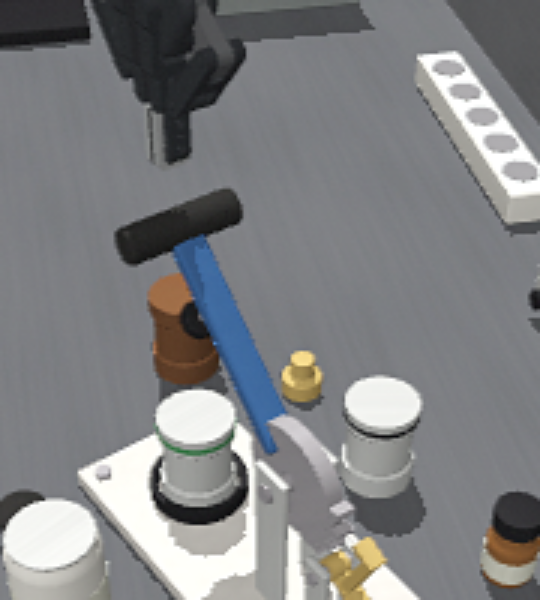

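The fingertips at crop (168,160) stand above the bar, whose centre is at (180,225). Pushing down along the arc.

>>> apply_moves(
  moves=[
    [[0.2,0.2,1.6,0,0,0,0],[0.2,0.2,2.6,0,0,0,0],[0.2,0,3.3,0,0,0,0],[0.2,-0.6,4.1,0,0,0,0],[0.2,-1.1,4.8,0,0,0,0],[0.2,-1.6,5.4,0,0,0,0],[0.2,-2.1,6.1,0,0,0,0],[0.2,-2.5,6.9,0,0,0,0]],
  ],
)

```text
time_s: 6.25
eef_pos: [0.5054, 0.1172, 0.2387]
eef_rot: [-0.001, 0.978, 0.207, 0.0]
wrist_force: [-2.5, 3.0, 4.7]
opening: -0.002
```

```bash
python3 - <<'E'
from h import *
p=get_obs()["eef_pos"];print(p,inF(p))
I=shot("side","s5")
cv2.imwrite("pics/s5c.png",cv2.resize(I[80:300,190:370],None,fx=2.7,fy=2.7)[:,:,::-1])
for a in (.5,.4,.3,.2,.1,0,-.02):
    print(a,shift(F(0,-.06+.17*np.cos(a)+.003,.125+.17*np.sin(a)+.012+.018)))
E
```

```text
[0.50535268 0.11721278 0.23871546] [  1.5  92.7 238.7]
0.5 [-0.1   0.11  0.06]
0.4 [-0.1  -0.63  1.6 ]
0.3 [-0.1  -1.21  3.19]
0.2 [-0.1  -1.63  4.84]
0.1 [-0.1  -1.88  6.52]
0 [-0.1  -1.96  8.22]
-0.02 [-0.1  -1.95  8.56]
```

View pics/s5c.png

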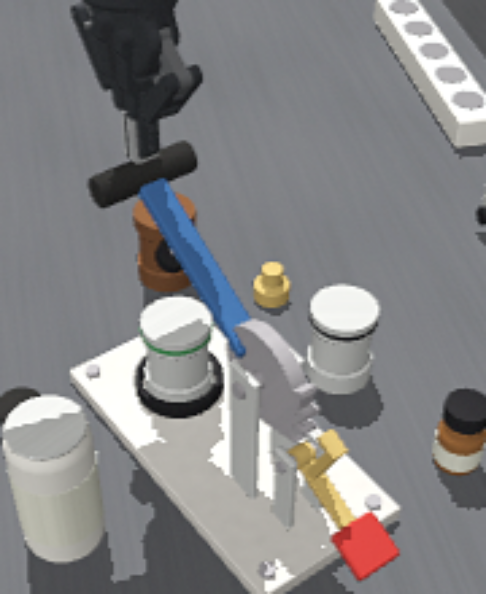

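The fingers press the bar at crop (143,165). The arm is lowering, the pawl is still free and the force is about 6 N. Continuing.

>>> apply_moves(
  moves=[
    [[0,-0.3,0.8,0,0,0,0],[0,-0.6,1.6,0,0,0,0],[0,-0.9,2.4,0,0,0,0],[0,-1.2,3.2,0,0,0,0],[0,-1.4,4.0,0,0,0,0],[0,-1.6,4.8,0,0,0,0],[0,-1.7,5.5,0,0,0,0],[0,-1.8,6.2,0,0,0,0]],
  ],
)

```text
time_s: 7.1
eef_pos: [0.4979, 0.1329, 0.1755]
eef_rot: [0.0, 0.978, 0.207, -0.0]
wrist_force: [-0.3, 1.2, 1.8]
opening: -0.004
```

```bash
python3 - <<'E'
from h import *
p=get_obs()["eef_pos"];print(p,inF(p),get_obs()["wrist_force"])
for a in (.1,0,-.02):
    print(a,shift(F(0,-.06+.17*np.cos(a)+.003,.125+.17*np.sin(a)+.012+.018)))
E
```

```text
[0.49789388 0.13287109 0.17547962] [  1.1 110.  175.5] [-0.27327576  1.18712514  1.81969909]
0.1 [-0.11 -0.21  0.35]
0 [-0.11 -0.29  2.05]
-0.02 [-0.11 -0.29  2.39]
```

>>> apply_moves(
  moves=[
    [[0,-0.2,0.6,0,0,0,0],[0,-0.3,1.1,0,0,0,0],[0,-0.3,1.5,0,0,0,0],[0,-0.3,1.7,0,0,0,0],[0,-0.3,1.7,0,0,0,0]],
  ],
)

```text
time_s: 7.6
eef_pos: [0.4967, 0.1357, 0.1589]
eef_rot: [-0.0, 0.978, 0.207, -0.0]
wrist_force: [-0.6, -0.4, -0.5]
opening: -0.002
```

>>> apply_moves(
  moves=[
    [[0,0,0.2,0,0,0,0],[0,0,0.4,0,0,0,0],[0,0,0.4,0,0,0,0]],
  ],
)

```text
time_s: 7.9
eef_pos: [0.497, 0.1358, 0.1559]
eef_rot: [-0.0, 0.978, 0.207, 0.0]
wrist_force: [-2.4, 0.5, 5.9]
opening: 0.003
```

>>> apply_moves(
  moves=[
    [[0,0,0.2,0,0,0,0],[0,0,0.3,0,0,0,0],[0,0,0.3,0,0,0,0],[0,0,0.3,0,0,0,0]],
  ],
)

```text
time_s: 8.3
eef_pos: [0.4972, 0.1358, 0.1556]
eef_rot: [0.0, 0.978, 0.208, 0.0]
wrist_force: [-12.4, -1.9, 26.7]
opening: 0.0
```

It is seated: the force rises to 27 N with no travel, and tip height 0.137 m matches the bar top at level. Backing off.

>>> apply_moves(
  moves=[
    [[0,0,-0.5,0,0,0,0],[0,0,-2,0,0,0,0],[0,0,-5,0,0,0,0],[0,-2,-9,0,0,0,0],[0,-4,-13,0,0,0,0],[0,-6,-16,0,0,0,0],[0,-6,-16,0,0,0,0],[0,-6,-16,0,0,0,0]],
  ],
)

```text
time_s: 9.1
eef_pos: [0.4727, 0.1907, 0.3126]
eef_rot: [0.0, 0.978, 0.208, 0.001]
wrist_force: [-1.0, -0.4, -0.3]
opening: -0.001
```

```bash
python3 - <<'E'
from h import *
I=shot("side","s6");T=shot("top","t6")
a=cv2.resize(I[120:310,200:360],None,fx=2.6,fy=2.6);b=cv2.resize(T[130:285,190:400],None,fx=1.8,fy=1.8)
b=cv2.copyMakeBorder(b,0,a.shape[0]-b.shape[0],0,0,0)
cv2.imwrite("pics/s6c.png",np.hstack([a,b])[:,:,::-1]);print(get_obs()["wrist_force"])
for x in(-.04,.04): print("bar end expected in crop",(proj("side",F(x,.11,.125))-[200,120])*2.6)
c=F(0,.055,.09);print("cell top exp",(proj("side",c)-[200,120])*2.6)
E
```

```text
[ 0.28712897  0.19009276 -0.41515692]
bar end expected in crop [ 62.99249533 152.92364382]
bar end expected in crop [146.38542971 116.17554501]
cell top exp [144.83203804 202.99979476]
```

View pics/s6c.png

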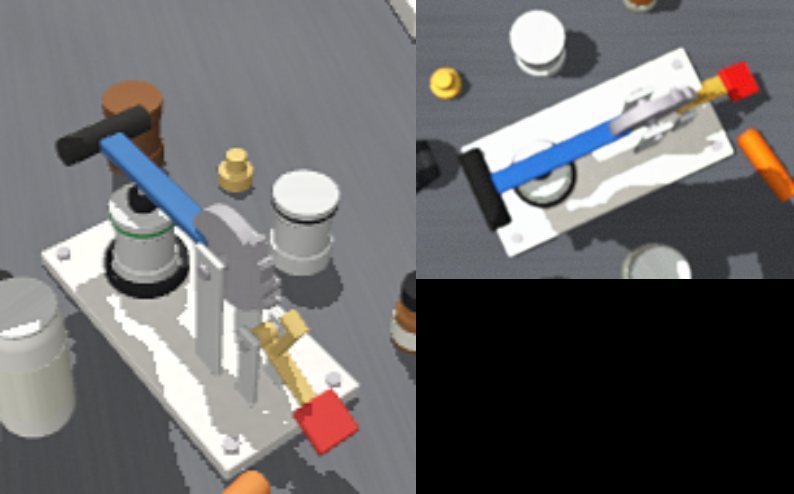

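The arm is level with its foot on the upright cell. The bar ends at crop (65,148) and (145,120) match the level prediction of (63,153) and (146,116). The pawl is down and free, and the gripper is clear.

```bash
python3 -c "
from bench import *
print(hand_in())"
```

```text
the job is handed in; nothing more can be done
None
```

The job is done and handed in at about 9 s on the robot clock, well inside the 51 s limit. The hand-in returns no verdict.

- **Pawl:** I pressed the red pad to its stop; the reaction rose to 17 N with almost no further travel. Pictures afterwards show the pawl clear of the teeth.
- **Arm:** I pushed the cross-bar down along its arc at about 6 N or less, until the foot seated on the cell. There the reaction reached 27 N with no further travel.
- **Last picture:** The bar ends lie within about 2 pixels of where a level arm should put them. The foot is on the upright cell in its nest, the pawl is still free, and the gripper is clear of everything. The bench items visible in the last picture look unmoved, but I did not measure their positions. The black stopper barely shows in it, so it is unchecked.
- **Odd readings:** The wrist force read near zero during much of the pad press and just before the arm seated. I confirmed the pad press from pictures, and the arm's seating from the final force rise, the fingertip height and the last picture.

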